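# Rock test of a bent flange on the surface plate

### The job

Check the flange with the two cropped corners for rocking as it lies on the surface plate: press its raised pointed corner down until it meets the plate and hold it there for a moment, then press the opposite pointed corner down in the same way. Leave the flange where it lies on the plate, rocked back onto that second corner, and do not disturb the other flange.

Things in the scene. Friction and masses are not known exactly. Their poses are not given: they have to be found in the camera images.
- bent_flange: dark steel flange: 120 mm square plate, 10 mm thick, round stub shaft 40 mm across standing on it (55 mm high over all), two opposite corners cropped off, two pointed (tips 85 mm from the middle). Bent 10 degrees along the diagonal through the cropped corners, it stands on that fold and rocks over it. Origin: underside of the fold, mid-flange; x to the corner raised at the start, y along the fold
- high_corner (a point): where to press: on the top face of the pointed corner that is raised at the start, 60 mm from the middle, 25 mm in from the tip; 130 mm above the bench when up, 120 mm when its half lies flat on the plate. A few newtons tip the flange (about 0.8 kg); it then stays over on the side last pressed
- low_corner (a point): the same point on the opposite pointed corner, which lies on the plate at the start: 120 mm above the bench when down, 130 mm when up
- flat_flange: the other flange, a bystander: alike in metal, size and shaft, but flat and with all four corners pointed. Origin: middle of its underside. Both lie on a steel surface plate, 420 x 240 mm, that stands on feet among the tools; its flat top is 110 mm above the bench

How it is judged:
By the outcome, as a careful person would: the job done as asked, in the order asked, and still so for the second after the job is handed in, with the robot touching nothing.
It also fails if it takes over 38 s, if anything falls off the work surface, if the arm or the gripper's body presses on something with over 40 N, if the wrist force passes 120 N, or if a joint passes its speed limit or range.

### The arm

A 7-joint arm with a two-finger parallel gripper is mounted at the origin on the work surface; the furniture and walls round the work are solid. World frame = base frame: x ahead of the robot, y to its left, z up, the work surface at z = 0. Lengths are in mm, angles in rad, forces in N, time in s.
With the tool pointing down it reaches from about 400 to 900 mm from the base axis. Payload 5.6 kg.
Tool frame: the origin (TCP) lies midway between the tips of the shut fingers; the grasp point (between the pads) lies 19 mm behind it; z points along the fingers, y is the line along which they close (so a half turn about z gives the same grasp; the last joint's range is limited). The gripper opens to 92 mm and grips with 3 to 60 N. Pads are 20 mm wide; open, the fingers measure 128 mm over their backs; the gripper's body (75 mm by 189 mm) begins 69 mm behind the grasp point.
Start: joints at [-1.211, 0.468, -0.012, 1.603, 0.006, 1.071, -0.056], TCP at [254.838, 597.969, 214.592] pointing down, gripper open.
Joint ranges: [-2.53, 2.53], [-0.31, 2.02], [-1.57, 1.55], [0.28, 2.44], [-1.29, 4.43], [0.15, 1.84], [-2.92, 2.92]. Speed limits (rad/s): [2.57, 2.57, 3.14, 3.14, 3.14, 3.14, 3.14].

### API

Orientations are given as a rotation vector (axis times angle).
In Python, from cell import robot, grip, kin, viewer gives the robot as it stands. Calls block until the motion is done:
- robot.movep(position, orientation): joint-space move of the TCP to a pose.
- robot.servo_line(position, feed=150, rotation=None): straight line of the TCP; rotation=None keeps the orientation; feed is the mean speed in mm/s.
- robot.goto_joints(angles): joint-space move.
- grip(opening, newtons=None): opening from 0.0 (shut) to 1.0 (fully open); newtons is the grip in N (None keeps the last); returns when the fingers have stopped.
- robot.hold(seconds).
- kin.ik(position, orientation): joint angles nearest the present ones, or None.
- robot.observe(): the state.
- viewer.read_camera(name): name is "side" or "top"; returns the picture (480x640x3 uint8, red, green, blue); there is no depth.
- viewer.camera_info(name): a dict with "camera_matrix" (3x3 intrinsics, pixels), "R" (3x3) and "t" (3): a world point X has camera coordinates R X + t. Camera axes: x right, y down, z forward; pixel columns grow to the right and rows downward; lengths in mm; the calibration is good to about 2 mm. A picture is of the moment at which its call begins. camera_info takes no time and is no camera call.
A pose or a line that the arm cannot do raises robot.IKError and nothing moves.
- robot.job_done(): hands the job in; it is judged then, once.
Trained networks look in the newest picture that a camera, given by its name, has taken for a name from the list of things; names that differ only in an ending like _2 or _b are one class to them, and where a whole thing is asked for, a point or a joint stands for the part that bears it (a point fixed in the world has none). Each returns a list of dicts, best first, with "confidence" (0 to 1); they miss things now and then, are a little off and sometimes report something else, mostly with a low value. They report only what shows in the picture. A call takes as long as a camera call.
- viewer.silhouettes(name, camera): "mask" (480x640 bool, what is visible of it).
- viewer.pinpoint(name, camera): "at" ([x, y, z] in mm, in the coordinates of the camera as it stood for that picture, good to about 4 mm: a listed point, or the origin of a listed thing).
The state is a dict: "t": time; "joints": joint angles; "joint_velocities": joint speeds; "joint_torque": joint torques, N m; "tcp_pos": TCP position; "tcp_rot": TCP orientation; "contact_force": force on the tool from outside, world axes, zero at the start; "wrist_torque": the same for the moment, N m; "grip_width": opening from 0.0 (shut) to 1.0 (fully open); "grip_force": force on a finger pad.
Only numpy, scipy, OpenCV 4.12 (cv2) and the standard library are available. Lean on these libraries where they do the work, as an engineer would, in place of code of your own. Each camera call takes 0.05 s, during which the arm holds its last target. There are 200 camera calls.

## Working session

There is one attempt and no reset: what is moved stays moved. The work goes in short steps, each a Python script; the robot and the scene stay as the last script left them, time stands still between calls to the robot, and variables do not carry over. Pictures are saved under pics/ and viewed, at most 10 in all, crops included, and the job is handed in when it is done.

```bash
mkdir -p pics; cat > h.py <<'E'
import numpy as np, cv2
from cell import robot, grip, kin, viewer
def save(cam,n):
    im=viewer.read_camera(cam); cv2.imwrite(f'pics/{n}.png',im[:,:,::-1]); return im
def w(cam,p):
    c=viewer.camera_info(cam); return np.array(c['R']).T@(np.array(p)-np.array(c['t']))
def px(cam,X):
    c=viewer.camera_info(cam); q=np.array(c['camera_matrix'])@(np.array(c['R'])@np.array(X)+np.array(c['t'])); return q[:2]/q[2]
E
python3 - <<'E'
from h import *
for c in ('top','side'):
    save(c,c+'0')
    for n in ('bent_flange','high_corner','low_corner','flat_flange'):
        for d in viewer.pinpoint(n,c)[:2]: print(c,n,round(d['confidence'],2),w(c,d['at']).round(1),px(c,w(c,d['at'])).round())
s=robot.observe();print(s['t'],s['tcp_pos'],s['tcp_rot'],s['grip_width'],s['contact_force'])
E
```

```text
top bent_flange 0.74 [569.9 -81.5 113.3] [348. 234.]
top high_corner 0.22 [536.2 -33.2 117. ] [325. 250.]
top low_corner 0.63 [539.2 -34.4 117.2] [325. 248.]
top flat_flange 0.61 [472.3  88.3 110.1] [265. 282.]
side bent_flange 0.79 [577.6 -80.9 111. ] [361. 282.]
side high_corner 0.83 [ 608.4 -130.1  132.8] [394. 281.]
side low_corner 0.6 [537.8 -32.4 119.3] [326. 264.]
side flat_flange 0.71 [475.2  87.1 114. ] [273. 240.]
0.5 [254.8275785  597.94296026 214.55735588] [ 6.28545894e-01  3.07804107e+00 -9.18588348e-05] 1.0014685076709688 [-0.65700269  0.3995294   0.23534298]
```

View pics/top0.png

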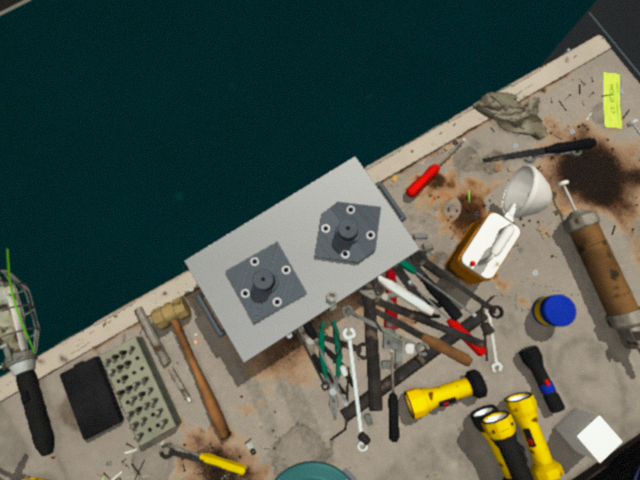

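View pics/side0.png

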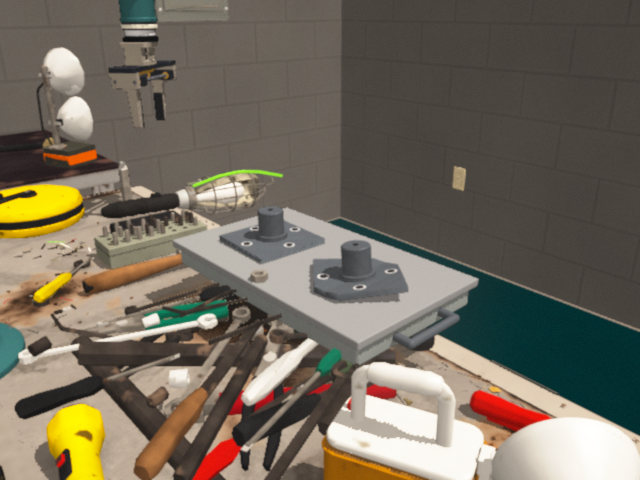

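The top view shows the bent flange at about (348,233) and the flat one at about (265,282). The side view has them at about (356,265) and (271,225). I'll zoom in with the projected points overlaid to check which corners are pointed.

```bash
python3 - <<'E'
from h import *
C=np.array([573.5,-81,110.]);d=np.array([608.4-537.8,-130.1+32.4,0]);d/=np.linalg.norm(d);print(d,px('top',C))
out=[]
for c,(u,v) in (('top',(348,233)),('side',(356,270))):
    im=cv2.imread(f'pics/{c}0.png')[v-60:v+60,u-66:u+66]; im=cv2.resize(im,None,fx=6,fy=6,interpolation=cv2.INTER_CUBIC)[:, :]
    im=cv2.resize(im,(400,364)) if 0 else im
    for P,col in ((C+60*d+[0,0,20],(0,0,255)),(C-60*d+[0,0,10],(0,255,0)),(C+85*d+[0,0,14],(0,0,255)),(C-85*d,(0,255,0)),(C+[0,0,55],(255,0,0))):
        q=(px(c,P)-[u-66,v-60]+.5)*6; cv2.circle(im,tuple(int(x) for x in q),4,col,-1)
    out.append(cv2.resize(im,(400,364)))
cv2.imwrite('pics/z1.png',np.hstack(out))
E
```

```text
[ 0.58570256 -0.81052607  0.        ] [347.39706463 232.27003731]
```

View pics/z1.png

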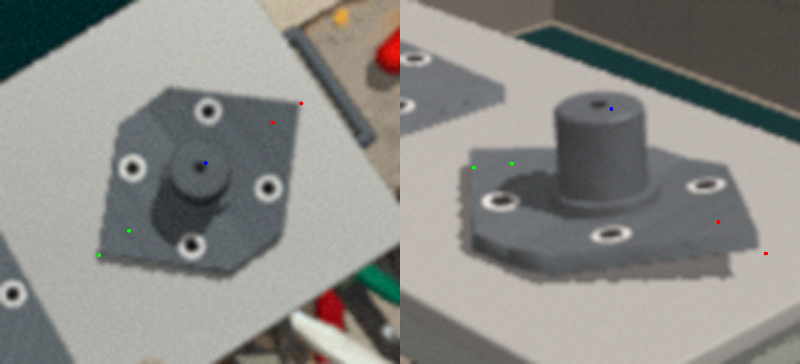

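The high corner is the right-hand one in the top view, about (370,216), and the side view shows its shadow gap. The low corner is at about (330,255). I'll shut the fingers, go over the high corner and press until the force rises.

```bash
cat >> h.py <<'E'
C=np.array([572.5,-81.,0]);d=np.array([.5857,-.8105,0]);a=np.arctan2(d[1],d[0])/2+np.pi/2
R=np.pi*np.array([np.cos(a),np.sin(a),0])
def press(P,z0):
    robot.servo_line([P[0],P[1],z0],feed=100)
    robot.hold(.1); f0=robot.observe()['contact_force'][2]; z=z0
    while z>116:
        z-=1; robot.servo_line([P[0],P[1],z],feed=20)
        s=robot.observe(); f=s['contact_force'][2]-f0; print(z,s['tcp_pos'].round(1)[2],round(f,1))
        if f>15 and s['tcp_pos'][2]<123: break
    robot.hold(1.0); s=robot.observe(); print('held',s['tcp_pos'].round(1),s['contact_force'].round(1),s['t'])
E
python3 - <<'E'
from h import *
grip(0.0); P=C+60*d
robot.movep([P[0],P[1],215],R); print(robot.observe()['t'])
press(P,136)
save('side','side1')
E
```

```text
4.6917
135 135.2 -0.3
134 134.0 -0.3
133 132.9 0.2
132 131.9 0.2
131 130.9 0.2
130 129.9 -0.3
129 128.9 0.6
128 127.9 0.5
127 126.9 -0.4
126 125.9 -1.4
125 124.9 -1.4
124 123.9 0.4
123 122.9 0.1
122 121.9 0.3
121 120.9 -0.4
120 120.5 4.9
119 120.4 11.0
118 120.4 17.4
held [ 607.8 -129.7  120.4] [-7.1  2.2 18.3] 11.2333
```

View pics/side1.png

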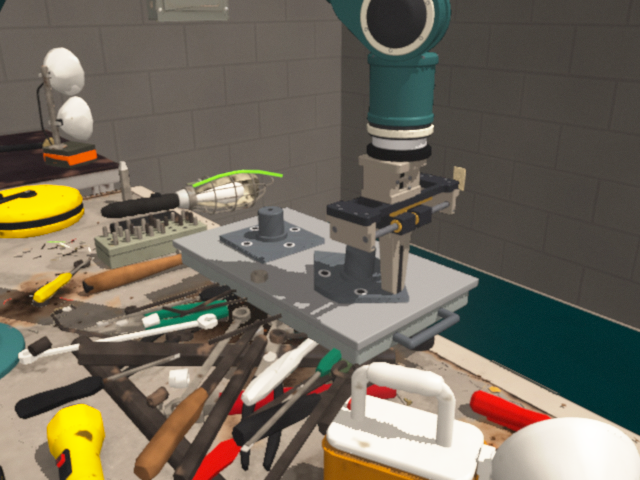

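The fingers are on the right-hand corner, at about (392,290), and contact came at 120.4 mm, the "down" height. The left corner at (316,252) seems raised. I'll lift off and check that before pressing the second corner.

```bash
python3 - <<'E'
from h import *
P=C+60*d; Q=C-60*d
robot.servo_line([P[0],P[1],190],feed=120)
robot.servo_line([P[0]+40*d[0],P[1]+40*d[1],215],feed=150)
im=save('side','side2')
for n in ('bent_flange','high_corner','low_corner'):
    for e in viewer.pinpoint(n,'side')[:1]: print(n,round(e['confidence'],2),w('side',e['at']).round(1))
a=cv2.imread('pics/side0.png');b=cv2.imread('pics/side2.png')
cv2.imwrite('pics/z2.png',np.hstack([cv2.resize(i[210:330,290:422],(400,364)) for i in (a,b)]))
print(robot.observe()['t'])
E
```

```text
bent_flange 0.75 [571.8 -85.2 111.3]
high_corner 0.65 [ 608.  -133.1  122.3]
low_corner 0.98 [539.8 -34.6 130.1]
12.7
```

View pics/z2.png

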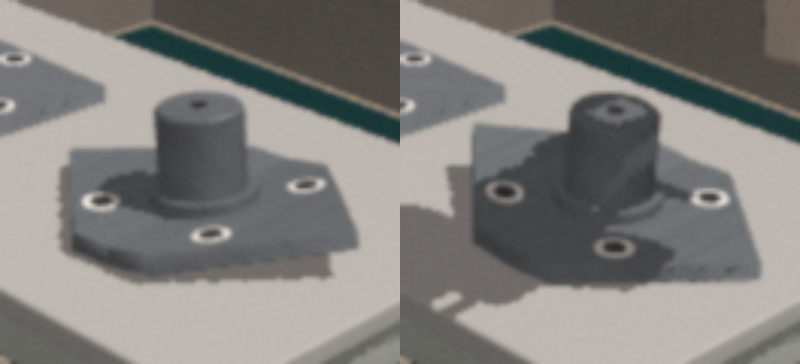

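It rocked over: the right-hand corner now lies down and the left one is up, with its shadow beneath at about (455,185) in the crop. Now the second corner.

```bash
python3 - <<'E'
from h import *
Q=C-60*d
robot.servo_line([Q[0],Q[1],215],feed=150)
press(Q,137)
robot.servo_line([Q[0],Q[1],190],feed=120)
robot.servo_line([Q[0]-60*d[0],Q[1]-60*d[1],260],feed=150)
save('side','side3')
for n in ('bent_flange','high_corner','low_corner','flat_flange'):
    for e in viewer.pinpoint(n,'side')[:1]: print(n,round(e['confidence'],2),w('side',e['at']).round(1))
b=cv2.imread('pics/side3.png')
cv2.imwrite('pics/z3.png',cv2.resize(b[180:330,200:440],(800,500)))
print(robot.observe()['t'])
E
```

```text
136 136.2 0.0
135 135.0 0.5
134 133.9 -0.0
133 132.9 -0.6
132 131.9 -0.1
131 131.0 0.1
130 130.0 -0.7
129 128.9 0.2
128 127.9 0.7
127 126.9 -1.0
126 125.9 0.9
125 124.9 0.6
124 123.9 0.0
123 122.9 0.0
122 121.9 0.1
121 120.9 -0.2
120 120.5 5.6
119 120.4 14.3
118 120.4 23.2
held [537.5 -32.4 120.3] [-8.3  1.  23.1] 20.7
bent_flange 0.55 [573.1 -83.6 114.4]
high_corner 0.94 [ 603.7 -130.1  133.1]
low_corner 0.64 [537.9 -34.3 118.1]
flat_flange 0.79 [472.8  86.7 112.2]
22.4667
```

View pics/z3.png

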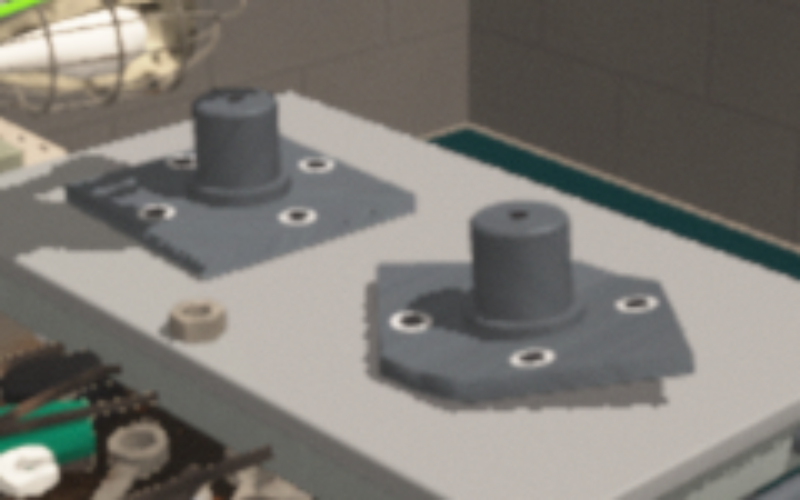

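The flange lies rocked back on the second corner, with the first corner up again and its shadow gap at about (620,390). The flat flange hasn't moved and the arm is clear.

```bash
python3 -c "
from h import *
print(robot.job_done())"
```

```text
the job is handed in; nothing more can be done
None
```

I pressed the raised corner and then the opposite corner down to the plate, holding each for 1 s; the flange lies rocked back on the second corner, the other flange shows no movement, and the job is handed in.

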